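# Stack a pressing sandwich under the conservation press

### The job

Lift the knobbed cover off the shallow dish and lay it flat, knob up, in the middle of the light pad. Then build the pressing sandwich on the small bed of the press, each piece lying flat and centred under the ram: the large plywood disc first, on it the plaster medallion from the dish, and the steel disc on top. Set each piece down gently, neither dropping it nor ramming it onto the bed, whose height you must feel for, and leave the rest of the bench as it is.

Things in the scene. Friction and masses are not known exactly. Their poses are not given: they have to be found in the camera images.
- press: Small two-post press of painted and bare steel, fixed to the bench. Origin on the bench top on the ram's vertical axis; x points from its open front (robot side) to its posts, z up. Base plate 5 mm thick, 220 mm wide, from 70 mm in front of the axis to 120 mm behind it. Two posts 22 mm thick stand 95 mm behind the axis, 90 mm to either side. Neither fingers nor arm may push it with over 30 N.
- bed_low (a point): The lowest place, 12 mm above the bench top on the ram's axis, for the top of the bed: a rigid steel disc 100 mm in diameter and 6 mm thick on a screw jack. The bed itself was left anywhere from 0 to 34 mm above this point; that height is not measured, feel for it. Bed and stack take at most 25 N: come down at about 15 mm/s with a low force stop.
- ram (a point): Centre of the ram's underside, 210 mm above the bench top: a steel disc 60 mm in diameter on a 24 mm spindle, under a head 60 mm wide (275 to 315 mm up, from 45 mm in front of the axis back to the posts). A vertical tool does not fit under it: come from the front with the tool leaning back to the robot by 35 to 45 degrees, and take the discs up with that lean already.
- pad: Light pad, black frame with a white top, 180 x 180 x 5 mm, fixed to the bench. Origin at the centre of its underside.
- dish: Shallow round steel dish, fixed to the bench, outer diameter 144 mm, 20 mm high, wall 4 mm, floor 4 mm thick. Origin at the centre of its underside.
- cover: Loose round steel cover on the dish, 150 mm in diameter and 4 mm thick, 150 g, with a black knob 22 mm in diameter that stands from 10 to 28 mm above the origin (a 14 mm neck below it). Origin at the centre of the plate's underside; below it a locating boss 126 mm in diameter reaches 3 mm down into the dish, so that on a flat surface the origin is 3 mm up.
- medallion: Round plaster medallion, 46 mm in diameter, 9 mm thick, about 25 g, lying on the floor of the dish under the cover, near its middle. Lies flat; origin at the centre of its underside, z up.
- board: The large plywood disc, 66 mm in diameter, 12 mm thick, about 35 g, on the bench. Lies flat; origin at the centre of its underside, z up.
- weight: Steel disc, 56 mm in diameter, 16 mm thick, about 300 g, on the bench. Lies flat; origin at the centre of its underside, z up.
- spare: Smaller plywood disc, 50 mm in diameter, 12 mm thick, not needed: leave it where it is. Lies flat; origin at the centre of its underside, z up.
- jar: Small glass jar with a steel lid, 52 mm in diameter, 60 mm high: leave it. Origin at the centre of its underside.
- brush: Brush lying on the bench: leave it. Its x axis runs along it.
- spatula: Spatula lying on the bench: leave it. Its x axis runs along it.
- pencup: Black cup with pencils, 76 mm in diameter, 90 mm high (pencils to 170 mm): leave it. Origin at the centre of its underside.

How it is judged:
By the outcome, as a careful person would: the job done as asked, in the order asked, and still so for the second after the job is handed in, with the robot touching nothing.
It also fails if it takes over 72 s, if anything falls off the work surface, if the arm or the gripper's body presses on something with over 40 N, if the wrist force passes 120 N, or if a joint passes its speed limit or range.

### The arm

A 6-joint arm with a two-finger parallel gripper is mounted at the origin on the work surface. World frame = base frame: x ahead of the robot, y to its left, z up, the work surface at z = 0. Lengths are in m, angles in rad, forces in N, time in s.
With the tool pointing down it reaches from about 0.225 to 0.875 m from the base axis. Payload 3.4 kg.
Tool frame: the origin (TCP) lies at the very end of the fingers, on their centre line; the grasp point (between the pads) lies manip.grip_point_offset behind it (manip.grip_point_offset is the distance from the TCP to the grasp point, in m); z points along the fingers, y is the line along which they close (so a half turn about z gives the same grasp; the last joint's range is limited). The gripper opens to 85 mm and grips with 20 to 120 N. Pads are 22 mm wide; open, the fingers measure 114 mm over their backs; the gripper's body (76 mm by 85 mm) begins 54 mm behind the grasp point. The pads swing forward as they close: fully open they stand 13 mm farther back than shut.
Start: joints at [-1.231, 0.276, 1.505, -0, 1.361, -0.121], TCP at [0.256, -0.515, 0.231] pointing down, gripper open.
Joint ranges: [-2.89, 2.89], [-0.75, 2.08], [0.22, 2.7], [-1.18, 4.32], [0.11, 2.71], [-2.7, 2.7]. Speed limits (rad/s): [2.57, 2.57, 3.14, 3.14, 3.14, 3.14].

### API

Orientations are given as a unit quaternion [w, x, y, z].
In Python, from rig import manip gives the robot as it stands.
- The arm moves only by the shell command python3 -m pendant 'ROWS' [FORCE]. ROWS is JSON, a list of rows, each an object of numbers: "jaw": the opening, from -1 (shut) to 1 (fully open); "tx", "ty", "tz": the shift along the world's x, y, z in cm; "ax", "ay", "az": the turn, a rotation vector about the world's x, y, z in degrees. In form: [{"jaw": .., "tx": .., "ty": .., "tz": .., "ax": .., "ay": .., "az": ..}, ...]. A call has 1 to 10 rows; each row is the pose to reach, as a shift and turn from the pose commanded when the call began; what a row does not reach only later rows make up. A row lasts 1/8 s, in which the tool goes at most 62.5 mm and 10.7 degrees, less where a joint would pass 70% of its speed; a pose out of reach is approached as far as the arm can. A call with a gripper value outside its range is refused whole. The fingers move at their own pace and stop on an object; FORCE is the grip in N (left out, the last holds). Time passes only in rows, so rows that repeat a pose let the fingers close. It gives the time, the measured TCP pose, the force, the opening and the grip force at its end, in the units of the state.
- manip.get_state(): the state, without advancing time (a new reading comes with each control period).
- manip.get_image(name): name is "scene" or "top"; returns a dict with "pixels" (384x512x3 uint8, blue, green, red), "depth" (384x512 float32, m along the optical axis (not along the pixel's ray), 0 where there is no reading), "fx", "fy", "cx", "cy" (pixels), "pose" (4x4, takes a point from camera to world coordinates). Camera axes: x right, y down, z forward; pixel columns grow to the right and rows downward; lengths in m; the calibration is good to about 2 mm. A picture is of the moment at which its call begins.
- manip.sign_off(): hands the job in; it is judged then, once.
The state is a dict: "clock": time; "qpos": joint angles; "qd": joint speeds; "effort": joint torques, N m; "position": TCP position; "ee_rot": TCP orientation; "contact_force": force on the tool from outside, world axes, zero at the start; "moment": the same for the moment, N m; "width": finger opening in m; "gripper_force": force on a finger pad.
Only numpy, scipy, OpenCV 4.12 (cv2) and the standard library are available. Lean on these libraries where they do the work, as an engineer would, in place of code of your own. Each camera call takes 0.05 s, during which the arm holds its last target. There are 200 camera calls.

## Working session

There is one attempt and no reset: what is moved stays moved. The work goes in short steps, Python scripts to look and compute and a shell command to move; the robot and the scene stay as the last step left them, time stands still between calls to the robot, and variables do not carry over. Pictures are saved under pics/ and viewed, at most 10 in all, crops included, and the job is handed in when it is done.

```bash
ls; mkdir -p pics; python3 - <<'E'
from rig import manip
import cv2,numpy as np,pickle
for n in("scene","top"):
    d=manip.get_image(n); pickle.dump(d,open(n+".pkl","wb")); cv2.imwrite(f"pics/{n}0.png",d["pixels"])
    print(n,d["fx"],d["cx"],d["cy"],np.round(d["pose"],3).tolist())
print(manip.grip_point_offset,manip.get_state())
E
```

```text
pics
scene 360.911756271944 259.76190392790187 192.37471261143094 [[-0.164, 0.511, -0.844, 1.613], [0.986, 0.083, -0.142, 0.184], [-0.003, -0.855, -0.518, 0.798], [0.0, 0.0, 0.0, 1.0]]
top 376.7131760649709 253.23476697174397 191.570515136593 [[0.025, -0.989, 0.146, 0.378], [-0.999, -0.029, -0.022, 0.012], [0.026, -0.146, -0.989, 1.243], [0.0, 0.0, 0.0, 1.0]]
0.0187 {'clock': 0.1, 'qpos': array([-1.23098885e+00,  2.76558364e-01,  1.50605345e+00,  2.55252438e-06,
        1.36071758e+00, -1.20984483e-01]), 'qd': array([ 2.29193667e-03, -1.03670495e-03, -2.53322802e-03, -2.48127554e-04,
        4.84552187e-04,  4.68864920e-05]), 'effort': array([ 7.39355619e-04, -4.17700160e+01, -2.46404672e+01, -1.86156285e-04,
        5.78730469e-03, -1.05496053e-05]), 'position': array([ 0.25551495, -0.51455303,  0.23049235]), 'ee_rot': array([-8.63313313e-04,  9.73575738e-01,  2.28362713e-01, -9.35796474e-05]), 'contact_force': array([-0.01639889,  0.27548378,  0.01778798]), 'moment': array([-0.00786521,  0.03179181, -0.02752881]), 'gripper_force': 0.0, 'width': 0.08520917388214821}
```

View pics/scene0.png

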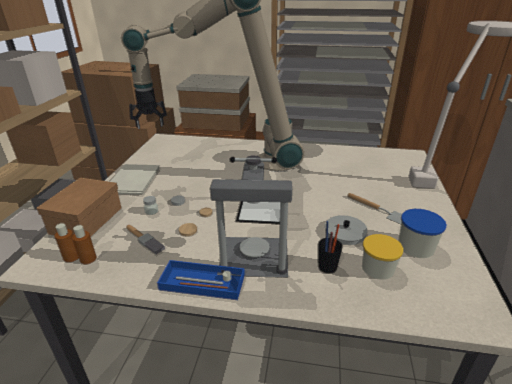

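View pics/top0.png

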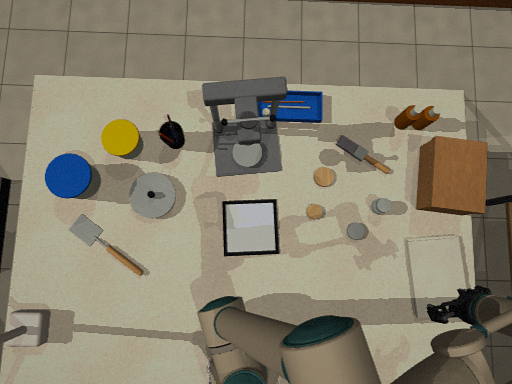

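```bash
cat > h.py <<'E'
import numpy as np,cv2,pickle
from rig import manip
def grab(n):
    d=manip.get_image(n); pickle.dump(d,open(n+".pkl","wb")); return d
def load(n): return pickle.load(open(n+".pkl","rb"))
def ray(d,u,v,z):
    P=d["pose"]; r=P[:3,:3]@np.array([(u-d["cx"])/d["fx"],(v-d["cy"])/d["fy"],1.])
    return P[:3,3]+r*(z-P[2,3])/r[2]
def cloud(d):
    v,u=np.mgrid[:384,:512]; Z=d["depth"]
    p=np.stack([(u-d["cx"])/d["fx"]*Z,(v-d["cy"])/d["fy"]*Z,Z],-1)
    w=p@d["pose"][:3,:3].T+d["pose"][:3,3]; w[Z==0]=np.nan; return w
def cont(d,mask,u0,v0,z,R):
    """contour nearest (u0,v0) -> world circle (minEnclosing + moments) on plane z"""
    m=np.zeros_like(mask); m[v0-R:v0+R,u0-R:u0+R]=mask[v0-R:v0+R,u0-R:u0+R]
    cs,_=cv2.findContours(m,cv2.RETR_EXTERNAL,cv2.CHAIN_APPROX_NONE)
    c=max(cs,key=cv2.contourArea)
    w=np.array([ray(d,*p,z)[:2] for p in c[:,0].astype(float)])
    (e,ax,an)=cv2.fitEllipse((w*1000).astype(np.float32))
    return c,w,np.round(e,1),np.round(ax,1)
E
python3 - <<'E'
from h import *
for n,pts in (("top",dict(board=(324,176,.012),spare=(315,212,.012),weight=(357,231,.016),jar=(381,205,.06),cover=(152,195,.024),bed=(247,153,.03),pad=(251,227,.005),pen=(172,133,.09))),
 ("scene",dict(board=(188,230,.012),spare=(206,212,.012),weight=(177,200,.016),bed=(254,246,.03),cover=(346,229,.024)))):
    d=load(n); w=cloud(d); h=w[...,2]; hsv=cv2.cvtColor(d["pixels"],cv2.COLOR_BGR2HSV)
    print(n,"nan",np.isnan(h).mean())
    for k,(u,v,z) in pts.items():
        print(k,np.round(ray(d,u,v,z),3),"depth",np.round(w[v,u],3),hsv[v,u], hsv[v,u+22],end=" ")
        for nm,m in (("h",(h>z*.5)&(h<z+.03)),("s",(hsv[...,1]>85)&(hsv[...,0]<25))):
            try: c,_,e,a=cont(d,m.astype(np.uint8),u,v,z,30 if k in("cover","bed") else 14); print(nm,e,a,end=" ")
            except Exception as ex: print(nm,"-",end=" ")
        print()
d=load("top"); a=d["pixels"][60:290,100:400]; cv2.imwrite("pics/a.png",cv2.resize(a,None,fx=2.6,fy=2.6,interpolation=cv2.INTER_CUBIC))
E
```

```text
top nan 0.003916422526041667
board [ 0.62  -0.25   0.012] depth [ 0.62  -0.25   0.011] [ 17 129 164] [ 21  51 175] h [ 619.2 -248.6] [61.9 64.6] s [ 618.5 -247.9] [63.8 65. ] 
spare [ 0.498 -0.22   0.012] depth [ 0.498 -0.22   0.013] [ 18 133 161] [ 19  52 163] h [ 501.3 -217.3] [47.  47.7] s [ 501.  -216.7] [47.  48.2] 
weight [ 0.439 -0.357  0.016] depth [ 0.439 -0.357  0.018] [ 30  16 114] [ 17  55 177] h [ 440.4 -353.1] [52.2 54.6] s - 
jar [ 0.522 -0.422  0.06 ] depth [ 0.522 -0.422  0.06 ] [ 38  15 136] [ 22  60 135] h [ 521.8 -426. ] [45.7 56.3] s - 
cover [0.538 0.313 0.024] depth [0.535 0.308 0.047] [60 64 24] [ 39  19 134] h [538.6 312.7] [146.1 147.2] s - 
bed [0.686 0.009 0.03 ] depth [0.688 0.009 0.022] [ 33  17 134] [ 8 11 93] h [683.4   9.3] [ 81.4 100.1] s - 
pad [ 0.444 -0.011  0.005] depth [ 0.444 -0.011  0.005] [ 30  14 167] [ 30  13 157] h [445.7  -9.3] [102.2 105.3] s - 
pen [0.728 0.247 0.09 ] depth [0.752 0.264 0.009] [108  75  17] [ 18  50 137] h [726.6 248.8] [72.1 83. ] s [713.2 264.9] [12.7 49.2] 
scene nan 0.004302978515625
board [ 0.631 -0.243  0.012] depth [ 0.628 -0.244  0.01 ] [ 18  93 164] [ 18  36 183] h [ 623.  -248.4] [62.9 69.5] s [ 625.4 -246.6] [60.5 68.8] 
spare [ 0.51  -0.213  0.012] depth [ 0.511 -0.212  0.013] [ 17  95 156] [ 20  36 155] h [ 506.5 -217.9] [48.4 52.4] s [ 506.7 -215.2] [44.8 52. ] 
weight [ 0.451 -0.352  0.016] depth [ 0.451 -0.352  0.016] [ 40   7 115] [ 18  39 183] h [ 448.1 -352.2] [54.3 62.5] s - 
bed [0.702 0.011 0.03 ] depth [0.696 0.009 0.025] [ 45   8 134] [90  3 95] h [704.2  10.4] [95.5 99.9] s - 
cover [0.55  0.314 0.024] depth [0.554 0.314 0.027] [ 40  13 119] [ 17  38 174] h [542.9 318.6] [131.7 160. ] s [624.6 389.8] [ 41.9 135.2]
```

View pics/a.png

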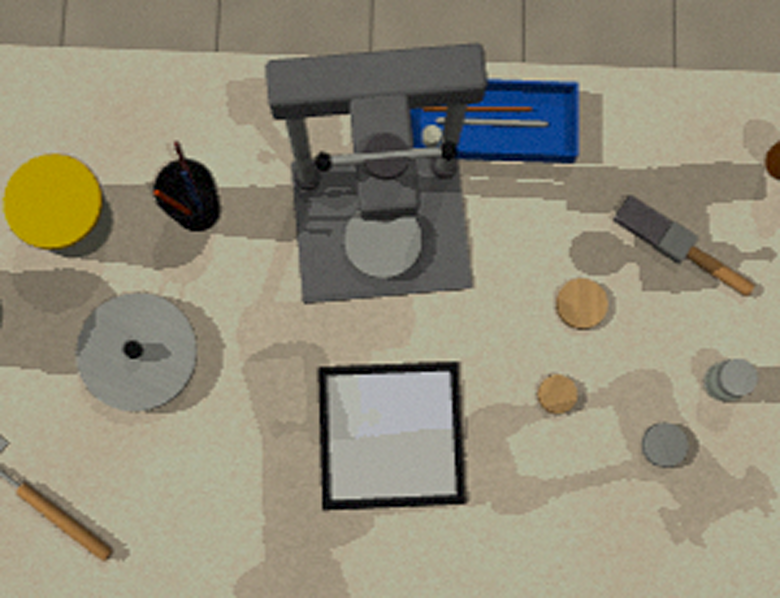

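```bash
cat >> h.py <<'E'
from scipy.spatial.transform import Rotation as Ro
def Rt(phi,lean):
    """phi deg: radial heading of lean; closing axis y at phi-90; lean deg"""
    c,s=np.cos(np.radians(phi)),np.sin(np.radians(phi)); y=np.array([s,-c,0]); 
    z=np.array([c*np.sin(np.radians(lean)),s*np.sin(np.radians(lean)),-np.cos(np.radians(lean))])
    return Ro.from_matrix(np.stack([np.cross(y,z),y,z],1))
def rel(T,R):
    st=manip.get_state(); q=st["ee_rot"]; R0=Ro.from_quat([*q[1:],q[0]])
    d=(np.array(T)-st["position"])*100; r=(R*R0.inv()).as_rotvec(degrees=True)
    print("t",np.round(d,2),"a",np.round(r,1),"F",np.round(st["contact_force"],1),"clk",st["clock"])
def disc(c,base,w,phi,lean=40,clear=2.5,back=7):
    """TCP for leaned grasp of disc centred c(xy), underside z=base, diameter w"""
    s=57*(.9947-np.sqrt(1-(-.103+w/2/57)**2))/1e3; R=Rt(phi,lean); f=R.as_matrix()[:,2]
    tz=base+(clear+11*np.sin(np.radians(lean)))/1e3
    r=np.array([np.cos(np.radians(phi)),np.sin(np.radians(phi)),0])
    return np.array([*c,tz])+r*back/1e3+f*s,R
E
python3 - <<'E'
from h import *
d=load("top"); p=d["pixels"]; g=cv2.cvtColor(p,cv2.COLOR_BGR2GRAY); w=cloud(d); h=w[...,2]; hsv=cv2.cvtColor(p,cv2.COLOR_BGR2HSV)
def rect(m,z,name,box):
    q=np.zeros_like(m,np.uint8); u0,v0,u1,v1=box; q[v0:v1,u0:u1]=m[v0:v1,u0:u1]
    c=max(cv2.findContours(q,0,1)[0],key=cv2.contourArea)[:,0]
    W=np.array([ray(d,*a,z)[:2]*1000 for a in c.astype(float)],np.float32); r=cv2.minAreaRect(W)
    print(name,np.round(r[0],1),np.round(r[1],1),round(r[2],1)); return W
rect(g<60,.005,"pad",(210,190,290,265))
W=rect((hsv[...,2]<110)&(hsv[...,1]<60),.005,"plate",(205,140,295,185))
print("colorsplate",hsv[172,222],hsv[165,275],hsv[172,208])
# front edge line
col=[];
for u in range(222,278,2):
    e=np.diff(g[160:185,u].astype(int)); v=160+np.argmax(e)+.5; col.append(ray(d,u,v,.005)[:2]*1000)
col=np.array(col); k=np.polyfit(col[:,1],col[:,0],1); print("front edge x=",k, np.std(col[:,0]-np.polyval(k,col[:,1])))
for v in (165,168):
    e=np.diff(g[v,205:230].astype(int)); ul=205+np.argmin(e)+.5; e=np.diff(g[v,270:295].astype(int)); ur=270+np.argmax(e)+.5
    print("sides",ray(d,ul,v,.005)*1000,ray(d,ur,v,.005)*1000)
rect(g<50,.045,"knob",(140,183,165,207))
for n,(u,v) in (("top",(247,153)),("scene",(254,246))):
    D=load(n); hh=cloud(D)[...,2]; print(n,"bed depth z",np.round(np.percentile(hh[v-4:v+5,u-6:u+7],[10,50,90]),4))
    G=cv2.cvtColor(D["pixels"],cv2.COLOR_BGR2HSV)
    m=((G[...,2]>112)&(G[...,1]<45)).astype(np.uint8)
    try: c,ww,e,a=cont(D,m,u,v,np.median(hh[v-4:v+5,u-6:u+7]),22); print("bed",e,a,ww.min(0),ww.max(0))
    except Exception as x: print(x)
S=load("scene"); gs=cv2.cvtColor(S["pixels"],cv2.COLOR_BGR2GRAY)
m=(gs<55).astype(np.uint8); 
c,ww,e,a=cont(S,m,346,223,.046,9); print("knob scene",e,a)
c,ww,e,a=cont(S,m,260,211,.005,30); r=cv2.minAreaRect((ww*1000).astype(np.float32)); print("pad scene",r)
E
```

```text
pad [444.1  -7.9] [179.  178.1] 4.0
plate [683.2  10.2] [125.6 224.7] 6.2
colorsplate [168  14  93] [23 11 92] [ 23  46 178]
front edge x= [-1.18103227e-01  6.21726819e+02] 1.028443236718026
sides [647.60460304 113.49568333   5.        ] [ 654.43253117 -107.96349603    5.        ]
sides [637.362267  113.0891715   5.       ] [ 644.13453104 -108.10943741    5.        ]
knob [538.9 312.5] [20.7 17.8] 47.2
top bed depth z [0.0195 0.022  0.0253]
bed [684.8   9.7] [ 76.9 100.5] [ 0.64364083 -0.03750172] [0.71999143 0.05640813]
scene bed depth z [0.021  0.023  0.0247]
bed [639.1  -1.8] [146.8 192.1] [ 0.55999126 -0.09173144] [0.74232383 0.07183643]
knob scene [548.9 311.8] [14.8 40.5]
pad scene ((502.8469543457031, -41.232688903808594), (212.88870239257812, 105.49451446533203), 54.06108856201172)
```

```bash
python3 -m pendant '[{"jaw":0.2,"tx":28.4,"ty":82.7,"tz":-6},{"jaw":0.2,"tx":28.4,"ty":82.7,"tz":-6},{"jaw":0.2,"tx":28.4,"ty":82.7,"tz":-6},{"jaw":0.2,"tx":28.4,"ty":82.7,"tz":-6},{"jaw":0.2,"tx":28.4,"ty":82.7,"tz":-6},{"jaw":0.2,"tx":28.4,"ty":82.7,"tz":-6},{"jaw":0.2,"tx":28.4,"ty":82.7,"tz":-6},{"jaw":0.2,"tx":28.4,"ty":82.7,"tz":-6},{"jaw":0.2,"tx":28.4,"ty":82.7,"tz":-6},{"jaw":0.2,"tx":28.4,"ty":82.7,"tz":-6}]' 40; python3 -c "
from h import *
rel([.539,.3127,.1],Rt(26.4,0))"
```

```text
t [ 28.35  82.73 -13.05] a [-0.1 -0.  -0. ] F [-0.   0.3  0. ] clk 0.1invalid input at $[0]: expected keys jaw, tx, ty, tz, ax, ay, az
```

```bash
python3 -m pendant '[{"jaw":0.2,"tx":28.4,"ty":82.7,"tz":-6,"ax":0,"ay":0,"az":0},{"jaw":0.2,"tx":28.4,"ty":82.7,"tz":-6,"ax":0,"ay":0,"az":0},{"jaw":0.2,"tx":28.4,"ty":82.7,"tz":-6,"ax":0,"ay":0,"az":0},{"jaw":0.2,"tx":28.4,"ty":82.7,"tz":-6,"ax":0,"ay":0,"az":0},{"jaw":0.2,"tx":28.4,"ty":82.7,"tz":-6,"ax":0,"ay":0,"az":0},{"jaw":0.2,"tx":28.4,"ty":82.7,"tz":-6,"ax":0,"ay":0,"az":0},{"jaw":0.2,"tx":28.4,"ty":82.7,"tz":-6,"ax":0,"ay":0,"az":0},{"jaw":0.2,"tx":28.4,"ty":82.7,"tz":-6,"ax":0,"ay":0,"az":0}]' 40; python3 -c "
from h import *
rel([.539,.3127,.1],Rt(26.4,0))"
```

```text
clock: 1.1
position: [0.4179, -0.0413, 0.197]
ee_rot: [0.0, 0.974, 0.228, 0.0]
contact_force: [0.4, 0.1, -1.0]
width: 0.0513
gripper_force: 0.0
t [12.11 35.4  -9.7 ] a [0. 0. 0.] F [ 0.4  0.1 -1. ] clk 1.1
```

```bash
python3 -m pendant '[{"jaw":0.2,"tx":12.1,"ty":35.4,"tz":-9.7,"ax":0,"ay":0,"az":0},{"jaw":0.2,"tx":12.1,"ty":35.4,"tz":-9.7,"ax":0,"ay":0,"az":0},{"jaw":0.2,"tx":12.1,"ty":35.4,"tz":-9.7,"ax":0,"ay":0,"az":0},{"jaw":0.2,"tx":12.1,"ty":35.4,"tz":-9.7,"ax":0,"ay":0,"az":0},{"jaw":0.2,"tx":12.1,"ty":35.4,"tz":-9.7,"ax":0,"ay":0,"az":0},{"jaw":0.2,"tx":12.1,"ty":35.4,"tz":-9.7,"ax":0,"ay":0,"az":0},{"jaw":0.2,"tx":12.1,"ty":35.4,"tz":-9.7,"ax":0,"ay":0,"az":0},{"jaw":0.2,"tx":12.1,"ty":35.4,"tz":-9.7,"ax":0,"ay":0,"az":0}]' 40; python3 -c "
from h import *
rel([.539,.3127,.0285],Rt(26.4,0)); cv2.imwrite('pics/b.png',cv2.resize(grab('scene')['pixels'][100:290,100:440],None,fx=2.3,fy=2.3))"
```

```text
clock: 2.1
position: [0.5381, 0.3108, 0.0991]
ee_rot: [0.001, 0.973, 0.229, -0.001]
contact_force: [-1.3, -0.4, 0.4]
width: 0.0515
gripper_force: 0.0
t [ 0.09  0.19 -7.06] a [ 0.1 -0.1 -0.1] F [-1.3 -0.4  0.4] clk 2.1
```

View pics/b.png

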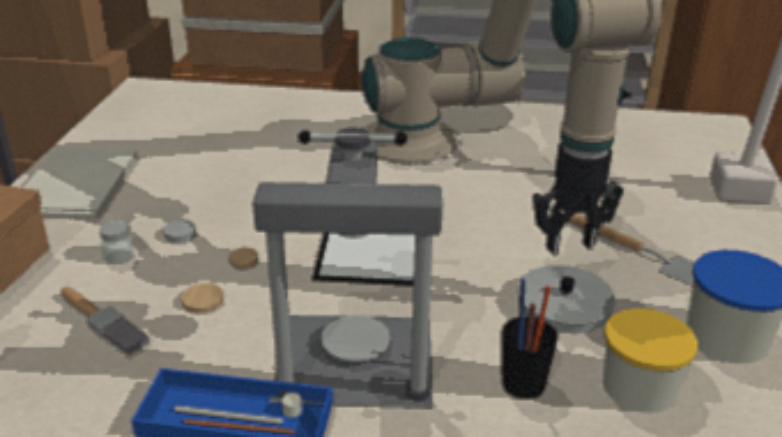

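The gripper stands over the cover's knob (crop px 567,283), with clear space around; going down and closing.

```bash
python3 -m pendant '[{"jaw":0.2,"tx":0,"ty":0,"tz":-4,"ax":0,"ay":0,"az":0},{"jaw":0.2,"tx":0,"ty":0,"tz":-7,"ax":0,"ay":0,"az":0},{"jaw":0.2,"tx":0,"ty":0,"tz":-7,"ax":0,"ay":0,"az":0},{"jaw":-1,"tx":0,"ty":0,"tz":-7,"ax":0,"ay":0,"az":0},{"jaw":-1,"tx":0,"ty":0,"tz":-7,"ax":0,"ay":0,"az":0},{"jaw":-1,"tx":0,"ty":0,"tz":-7,"ax":0,"ay":0,"az":0},{"jaw":-1,"tx":0,"ty":0,"tz":-7,"ax":0,"ay":0,"az":0}]' 50; python3 -c "
from h import *
rel([.4441,-.0079,.016],Rt(26.4,0))"
```

```text
clock: 3.02
position: [0.5397, 0.3113, 0.0324]
ee_rot: [-0.0, 0.974, 0.228, 0.002]
contact_force: [-0.8, -0.5, 6.7]
width: 0.0198
gripper_force: 49.1
t [ -9.56 -31.92  -1.64] a [-0.1  0.2 -0. ] F [-0.8 -0.5  6.7] clk 3.025
```

```bash
cat > chk.py <<'E'
import sys
from rig import manip
s=manip.get_state(); F=s["contact_force"]; print("z",round(s["position"][2],4),"F",F.round(1),"t",round(s["clock"],2)); sys.exit(F[2]>float(sys.argv[1]))
E
python3 -m pendant '[{"jaw":-1,"tx":0,"ty":0,"tz":2,"ax":0,"ay":0,"az":0},{"jaw":-1,"tx":0,"ty":0,"tz":5,"ax":0,"ay":0,"az":0},{"jaw":-1,"tx":-9.5,"ty":-32,"tz":5,"ax":0,"ay":0,"az":0},{"jaw":-1,"tx":-9.5,"ty":-32,"tz":5,"ax":0,"ay":0,"az":0},{"jaw":-1,"tx":-9.5,"ty":-32,"tz":5,"ax":0,"ay":0,"az":0},{"jaw":-1,"tx":-9.5,"ty":-32,"tz":5,"ax":0,"ay":0,"az":0},{"jaw":-1,"tx":-9.5,"ty":-32,"tz":5,"ax":0,"ay":0,"az":0},{"jaw":-1,"tx":-9.5,"ty":-32,"tz":5,"ax":0,"ay":0,"az":0},{"jaw":-1,"tx":-9.5,"ty":-32,"tz":5,"ax":0,"ay":0,"az":0},{"jaw":-1,"tx":-9.5,"ty":-32,"tz":5,"ax":0,"ay":0,"az":0}]' 50; python3 -c "
from h import *
rel([.4441,-.0079,.021],Rt(26.4,0)); cv2.imwrite('pics/c.png',cv2.resize(grab('scene')['pixels'][100:290,100:440],None,fx=2.3,fy=2.3));grab('top')"
```

```text
clock: 4.28
position: [0.4442, -0.0089, 0.0805]
ee_rot: [0.0, 0.974, 0.228, 0.001]
contact_force: [0.3, 0.5, -0.8]
width: 0.0196
gripper_force: 49.3
t [-0.01  0.1  -5.95] a [-0.   0.1 -0. ] F [ 0.3  0.5 -0.8] clk 4.275
```

View pics/c.png

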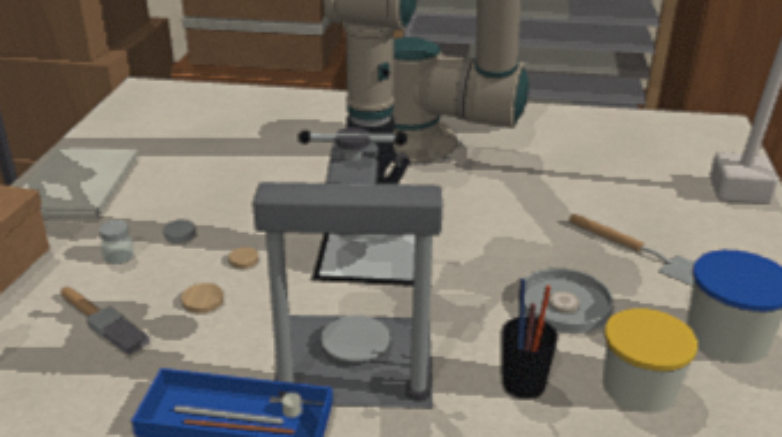

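The dish is open, medallion at crop px (565,301); cover held over the pad. Lowering with force checks.

```bash
P="python3 -m pendant"; q="python3 chk.py 2"; $P '[{"jaw":-1,"tx":0,"ty":0.1,"tz":-3,"ax":0,"ay":0,"az":0},{"jaw":-1,"tx":0,"ty":0.1,"tz":-5,"ax":0,"ay":0,"az":0},{"jaw":-1,"tx":0,"ty":0.1,"tz":-5.4,"ax":0,"ay":0,"az":0},{"jaw":-1,"tx":0,"ty":0.1,"tz":-5.5,"ax":0,"ay":0,"az":0}]' 50 >/dev/null; $q && 
$P '[{"jaw":-1,"tx":0,"ty":0,"tz":-0.15,"ax":0,"ay":0,"az":0}]' >/dev/null && $q && 
$P '[{"jaw":-1,"tx":0,"ty":0,"tz":-0.15,"ax":0,"ay":0,"az":0}]' >/dev/null && $q && 
$P '[{"jaw":-1,"tx":0,"ty":0,"tz":-0.15,"ax":0,"ay":0,"az":0}]' >/dev/null && $q && 
$P '[{"jaw":-1,"tx":0,"ty":0,"tz":-0.15,"ax":0,"ay":0,"az":0}]' >/dev/null && $q && 
$P '[{"jaw":-1,"tx":0,"ty":0,"tz":-0.15,"ax":0,"ay":0,"az":0}]' >/dev/null && $q && 
$P '[{"jaw":-1,"tx":0,"ty":0,"tz":-0.15,"ax":0,"ay":0,"az":0}]' >/dev/null && $q
```

```text
z 0.0252 F [ 0.1  0.  -0.6] t 4.88False
```

```bash
sed -i 's/sys.exit(F\[2\]>float(sys.argv\[1\]))/sys.exit(int(F[2]>float(sys.argv[1])))/' chk.py; P="python3 -m pendant"; q="python3 chk.py 2"; 
$P '[{"jaw":-1,"tx":0,"ty":0,"tz":-0.15,"ax":0,"ay":0,"az":0}]' >/dev/null && $q && 
$P '[{"jaw":-1,"tx":0,"ty":0,"tz":-0.15,"ax":0,"ay":0,"az":0}]' >/dev/null && $q && 
$P '[{"jaw":-1,"tx":0,"ty":0,"tz":-0.15,"ax":0,"ay":0,"az":0}]' >/dev/null && $q && 
$P '[{"jaw":-1,"tx":0,"ty":0,"tz":-0.15,"ax":0,"ay":0,"az":0}]' >/dev/null && $q && 
$P '[{"jaw":-1,"tx":0,"ty":0,"tz":-0.15,"ax":0,"ay":0,"az":0}]' >/dev/null && $q && 
$P '[{"jaw":-1,"tx":0,"ty":0,"tz":-0.15,"ax":0,"ay":0,"az":0}]' >/dev/null && $q
```

```text
z 0.0242 F [-0.2  0.2 -2.5] t 5.0
z 0.0226 F [ 0.6  0.3 -1.4] t 5.12
z 0.0209 F [-0.2  0.5 -1.6] t 5.25
z 0.0203 F [-4.3  0.9 23.8] t 5.38
```

```bash
P="python3 -m pendant"; $P '[{"jaw":-1,"tx":0,"ty":0,"tz":0.1,"ax":0,"ay":0,"az":0},{"jaw":0.3,"tx":0,"ty":0,"tz":0.1,"ax":0,"ay":0,"az":0},{"jaw":0.3,"tx":0,"ty":0,"tz":0.1,"ax":0,"ay":0,"az":0},{"jaw":0.3,"tx":0,"ty":0,"tz":0.5,"ax":0,"ay":0,"az":0},{"jaw":1,"tx":0,"ty":0,"tz":4,"ax":0,"ay":0,"az":0},{"jaw":1,"tx":0,"ty":0,"tz":7,"ax":0,"ay":0,"az":0}]'; python3 -c "
from h import *
T,R=disc((.6195,-.2483),0,66,-21.8); print(T)
rel(T,R);rel(T+[-.05,.02,.08],R)"
```

```text
clock: 6.12
position: [0.4437, -0.0083, 0.09]
ee_rot: [-0.0, 0.974, 0.228, -0.0]
contact_force: [0.2, -0.5, 0.1]
width: 0.085
gripper_force: 0.0
[ 0.62991925 -0.2524674   0.00453936]
t [ 18.62 -24.42  -8.55] a [  1.6 -41.1 -46.2] F [ 0.2 -0.5  0.1] clk 6.125
t [ 13.62 -22.42  -0.55] a [  1.6 -41.1 -46.2] F [ 0.2 -0.5  0.1] clk 6.125
```

```bash
P="python3 -m pendant"; $P '[{"jaw":1,"tx":13.6,"ty":-22.4,"tz":0,"ax":1.6,"ay":-41.1,"az":-46.2},{"jaw":1,"tx":13.6,"ty":-22.4,"tz":0,"ax":1.6,"ay":-41.1,"az":-46.2},{"jaw":1,"tx":13.6,"ty":-22.4,"tz":0,"ax":1.6,"ay":-41.1,"az":-46.2},{"jaw":1,"tx":13.6,"ty":-22.4,"tz":0,"ax":1.6,"ay":-41.1,"az":-46.2},{"jaw":1,"tx":13.6,"ty":-22.4,"tz":0,"ax":1.6,"ay":-41.1,"az":-46.2},{"jaw":1,"tx":13.6,"ty":-22.4,"tz":0,"ax":1.6,"ay":-41.1,"az":-46.2},{"jaw":1,"tx":13.6,"ty":-22.4,"tz":0,"ax":1.6,"ay":-41.1,"az":-46.2},{"jaw":1,"tx":18.6,"ty":-24.4,"tz":-3.5,"ax":1.6,"ay":-41.1,"az":-46.2},{"jaw":1,"tx":18.6,"ty":-24.4,"tz":-3.5,"ax":1.6,"ay":-41.1,"az":-46.2}]'; python3 -c "
from h import *
T,R=disc((.6195,-.2483),0,66,-21.8)
rel(T,R); s=grab('scene'); t=grab('top')
cv2.imwrite('pics/d.png',np.hstack([cv2.resize(s['pixels'][150:270,120:250],None,fx=3,fy=3),cv2.resize(t['pixels'][130:250,270:400],None,fx=3,fy=3)]))
g=cv2.cvtColor(t['pixels'],cv2.COLOR_BGR2HSV); h=cloud(t)[...,2]
c,w,e,a=cont(t,((h>.017)&(h<.04)).astype(np.uint8),251,227,.012,30); print('cover',e,a)
m=((g[...,2]>90)&(g[...,1]<200)).astype(np.uint8)
"
```

```text
clock: 7.25
position: [0.6216, -0.2345, 0.08]
ee_rot: [0.05, 0.926, -0.151, 0.342]
contact_force: [0.9, 0.1, 0.2]
width: 0.0856
gripper_force: 0.0
t [ 0.84 -1.8  -7.55] a [-0.4  0.6 -3.4] F [0.9 0.1 0.2] clk 7.25
cover [446.2  -8.9] [17.  20.8]
```

View pics/d.png

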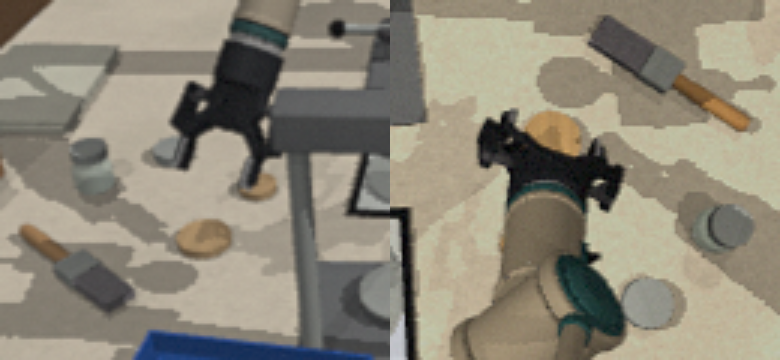

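The open gripper, leaned, is just short of the board (right pane px 555,130), straddling it; finishing the alignment and going down.

```bash
P="python3 -m pendant"; $P '[{"jaw":1,"tx":0.85,"ty":-1.8,"tz":-3,"ax":-0.4,"ay":0.6,"az":-3.4},{"jaw":1,"tx":0.85,"ty":-1.8,"tz":-5,"ax":-0.4,"ay":0.6,"az":-3.4},{"jaw":1,"tx":0.85,"ty":-1.8,"tz":-5,"ax":-0.4,"ay":0.6,"az":-3.4}]'; python3 -c "
from h import *
T,R=disc((.6195,-.2483),0,66,-21.8)
rel(T,R)"
```

```text
clock: 7.72
position: [0.6297, -0.252, 0.0297]
ee_rot: [0.064, 0.923, -0.177, 0.335]
contact_force: [1.5, 0.5, 0.0]
width: 0.0853
gripper_force: 0.0
t [ 0.03 -0.04 -2.51] a [-0.  -0.1 -0.1] F [1.5 0.5 0. ] clk 7.725
```

```bash
P="python3 -m pendant"; $P '[{"jaw":1,"tx":0,"ty":0,"tz":-1.5,"ax":0,"ay":0,"az":0},{"jaw":1,"tx":0,"ty":0,"tz":-2.4,"ax":0,"ay":0,"az":0},{"jaw":-1,"tx":0,"ty":0,"tz":-2.4,"ax":0,"ay":0,"az":0},{"jaw":-1,"tx":0,"ty":0,"tz":-2.4,"ax":0,"ay":0,"az":0},{"jaw":-1,"tx":0,"ty":0,"tz":-2.4,"ax":0,"ay":0,"az":0}]' 30; python3 -c "
from h import *
T,R=disc((.6195,-.2483),0,66,-21.8)
rel(T,R)"
```

```text
clock: 8.35
position: [0.6298, -0.2522, 0.0065]
ee_rot: [0.064, 0.923, -0.177, 0.336]
contact_force: [0.5, -1.1, -1.4]
width: 0.0638
gripper_force: 33.0
t [ 0.01 -0.03 -0.19] a [-0.  -0.  -0.1] F [ 0.5 -1.1 -1.4] clk 8.35
```

```bash
P="python3 -m pendant"; $P '[{"jaw":-1,"tx":0,"ty":0,"tz":2,"ax":0,"ay":0,"az":0},{"jaw":-1,"tx":0,"ty":0,"tz":6,"ax":0,"ay":0,"az":0},{"jaw":-1,"tx":-5,"ty":24,"tz":7,"ax":0,"ay":0,"az":28.5},{"jaw":-1,"tx":-5,"ty":24,"tz":7,"ax":0,"ay":0,"az":28.5},{"jaw":-1,"tx":-5,"ty":24,"tz":7,"ax":0,"ay":0,"az":28.5},{"jaw":-1,"tx":-5,"ty":24,"tz":7,"ax":0,"ay":0,"az":28.5},{"jaw":-1,"tx":-5,"ty":24,"tz":7,"ax":0,"ay":0,"az":28.5},{"jaw":-1,"tx":-5,"ty":24,"tz":7,"ax":0,"ay":0,"az":28.5}]' 30; python3 -c "
from h import *
rel([.7024,.0103,.062],Rt(6.7,40))
s=grab('scene'); t=grab('top')
cv2.imwrite('pics/e.png',np.hstack([cv2.resize(s['pixels'][150:290,180:310],None,fx=3,fy=3),cv2.resize(t['pixels'][100:240,190:320],None,fx=3,fy=3)]))"
```

```text
clock: 9.35
position: [0.5797, -0.0116, 0.0763]
ee_rot: [-0.02, 0.938, 0.056, 0.341]
contact_force: [0.3, -0.9, -0.1]
width: 0.0642
gripper_force: 33.2
t [12.27  2.19 -1.43] a [ 0.  -0.  -0.2] F [ 0.3 -0.9 -0.1] clk 9.35
```

View pics/e.png

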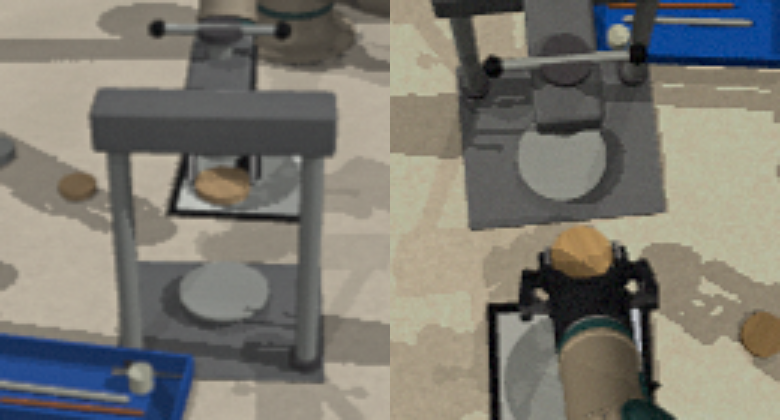

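The board hangs level in the fingers in front of the press (left pane px 222,185), and the bed is clear; going in over it.

```bash
P="python3 -m pendant"; $P '[{"jaw":-1,"tx":6,"ty":1.1,"tz":-1.4,"ax":0,"ay":0,"az":0},{"jaw":-1,"tx":12.3,"ty":2.2,"tz":-1.4,"ax":0,"ay":0,"az":0},{"jaw":-1,"tx":12.3,"ty":2.2,"tz":-1.4,"ax":0,"ay":0,"az":0},{"jaw":-1,"tx":12.3,"ty":2.2,"tz":-1.4,"ax":0,"ay":0,"az":-0.2},{"jaw":-1,"tx":12.3,"ty":2.2,"tz":-1.8,"ax":0,"ay":0,"az":-0.2},{"jaw":-1,"tx":12.3,"ty":2.2,"tz":-2.2,"ax":0,"ay":0,"az":-0.2}]' 30; python3 -c "
from h import *
rel([.7024,.0103,.036],Rt(6.7,40))"
```

```text
clock: 10.2
position: [0.7004, 0.0087, 0.0529]
ee_rot: [-0.019, 0.939, 0.053, 0.34]
contact_force: [-1.1, -0.2, -0.6]
width: 0.0638
gripper_force: 33.5
t [ 0.2   0.16 -1.69] a [-0.  -0.2  0.2] F [-1.1 -0.2 -0.6] clk 10.2
```

```bash
P="python3 -m pendant"; q="python3 chk.py 3"; 
$P '[{"jaw":-1,"tx":0.1,"ty":0.1,"tz":-0.2,"ax":0,"ay":0,"az":0.2},{"jaw":-1,"tx":0.15,"ty":0.15,"tz":-0.4,"ax":0,"ay":0,"az":0.2}]' >/dev/null && $q && 
$P '[{"jaw":-1,"tx":0,"ty":0,"tz":-0.15,"ax":0,"ay":0,"az":0},{"jaw":-1,"tx":0,"ty":0,"tz":-0.3,"ax":0,"ay":0,"az":0}]' >/dev/null && $q && 
$P '[{"jaw":-1,"tx":0,"ty":0,"tz":-0.15,"ax":0,"ay":0,"az":0},{"jaw":-1,"tx":0,"ty":0,"tz":-0.3,"ax":0,"ay":0,"az":0}]' >/dev/null && $q && 
$P '[{"jaw":-1,"tx":0,"ty":0,"tz":-0.15,"ax":0,"ay":0,"az":0},{"jaw":-1,"tx":0,"ty":0,"tz":-0.3,"ax":0,"ay":0,"az":0}]' >/dev/null && $q && 
$P '[{"jaw":-1,"tx":0,"ty":0,"tz":-0.15,"ax":0,"ay":0,"az":0},{"jaw":-1,"tx":0,"ty":0,"tz":-0.3,"ax":0,"ay":0,"az":0}]' >/dev/null && $q ; python3 -c "
from h import *
rel([.7024,.0103,.0285],Rt(6.7,40))"
```

```text
z 0.0495 F [ 0.1 -0.3 -0.2] t 10.45
z 0.0467 F [-0.2  0.3 -0.5] t 10.7
z 0.0436 F [0.3 0.4 0.3] t 10.95
z 0.0406 F [ 0.2  0.  -0.6] t 11.2
z 0.0376 F [-0.1 -0.1 -0.9] t 11.45
t [-0.17 -0.11 -0.91] a [ 0.  -0.1 -0.1] F [-0.1 -0.1 -0.9] clk 11.45
```

```bash
P="python3 -m pendant"; q="python3 chk.py 3"; 
$P '[{"jaw":-1,"tx":-0.1,"ty":-0.1,"tz":-0.1,"ax":0,"ay":0,"az":0},{"jaw":-1,"tx":-0.17,"ty":-0.1,"tz":-0.2,"ax":0,"ay":0,"az":0}]' >/dev/null && $q && 
$P '[{"jaw":-1,"tx":0,"ty":0,"tz":-0.1,"ax":0,"ay":0,"az":0}]' >/dev/null && $q && 
$P '[{"jaw":-1,"tx":0,"ty":0,"tz":-0.1,"ax":0,"ay":0,"az":0}]' >/dev/null && $q && 
$P '[{"jaw":-1,"tx":0,"ty":0,"tz":-0.06,"ax":0,"ay":0,"az":0}]' >/dev/null && $q && 
$P '[{"jaw":-1,"tx":0,"ty":0,"tz":-0.06,"ax":0,"ay":0,"az":0}]' >/dev/null && $q && 
$P '[{"jaw":-1,"tx":0,"ty":0,"tz":-0.06,"ax":0,"ay":0,"az":0}]' >/dev/null && $q && 
$P '[{"jaw":-1,"tx":0,"ty":0,"tz":-0.06,"ax":0,"ay":0,"az":0}]' >/dev/null && $q && 
$P '[{"jaw":-1,"tx":0,"ty":0,"tz":-0.06,"ax":0,"ay":0,"az":0}]' >/dev/null && $q && 
$P '[{"jaw":-1,"tx":0,"ty":0,"tz":-0.06,"ax":0,"ay":0,"az":0}]' >/dev/null && $q && 
$P '[{"jaw":-1,"tx":0,"ty":0,"tz":-0.06,"ax":0,"ay":0,"az":0}]' >/dev/null && $q && 
$P '[{"jaw":-1,"tx":0,"ty":0,"tz":-0.06,"ax":0,"ay":0,"az":0}]' >/dev/null && $q && 
$P '[{"jaw":-1,"tx":0,"ty":0,"tz":-0.06,"ax":0,"ay":0,"az":0}]' >/dev/null && $q && 
$P '[{"jaw":-1,"tx":0,"ty":0,"tz":-0.06,"ax":0,"ay":0,"az":0}]' >/dev/null && $q && 
$P '[{"jaw":-1,"tx":0,"ty":0,"tz":-0.06,"ax":0,"ay":0,"az":0}]' >/dev/null && $q && 
$P '[{"jaw":-1,"tx":0,"ty":0,"tz":-0.06,"ax":0,"ay":0,"az":0}]' >/dev/null && $q
```

```text
z 0.0356 F [0.3 0.  0.1] t 11.7
z 0.0346 F [-0.5 -0.7 -0.6] t 11.82
z 0.0337 F [ 0.   0.3 -0.4] t 11.95
z 0.033 F [-0.4 -0.  -0.1] t 12.07
z 0.0325 F [-0.2  0.3 -0.2] t 12.2
z 0.0319 F [-0.2 -0.2 -0.4] t 12.32
z 0.0313 F [-0.2 -0.1 -0.9] t 12.45
z 0.0307 F [ 0.2  0.3 -1.2] t 12.57
z 0.0301 F [-0.3  0.3 -0.6] t 12.7
z 0.0295 F [ 0.9  0.1 -0.8] t 12.82
z 0.0288 F [ 0.6 -0.4  0.7] t 12.95
z 0.0284 F [-1.8  0.9  1.7] t 13.07
z 0.0284 F [-3.8 -0.2  7.7] t 13.2
```

```bash
P="python3 -m pendant"; $P '[{"jaw":-1,"tx":0,"ty":0,"tz":0.06,"ax":0,"ay":0,"az":0},{"jaw":1,"tx":0,"ty":0,"tz":0.06,"ax":0,"ay":0,"az":0},{"jaw":1,"tx":0,"ty":0,"tz":0.06,"ax":0,"ay":0,"az":0},{"jaw":1,"tx":0,"ty":0,"tz":0.06,"ax":0,"ay":0,"az":0},{"jaw":1,"tx":-0.5,"ty":0,"tz":1,"ax":0,"ay":0,"az":0},{"jaw":1,"tx":-4,"ty":-0.5,"tz":5,"ax":0,"ay":0,"az":0},{"jaw":1,"tx":-8,"ty":-0.9,"tz":8,"ax":0,"ay":0,"az":0}]'; python3 - <<'E'
from h import *
t=grab('top'); s=grab('scene')
for n,d,(u,v) in(("top",t,(152,195)),("scene",s,(345,231))):
    g=cv2.cvtColor(d['pixels'],cv2.COLOR_BGR2HSV); 
    print(n,"HSV across",g[v,u-24:u+25:3].tolist())
    h=cloud(d)[...,2]
    for nm,m,R in (("warm",(g[...,2]>130)&(g[...,0]<28),14),("s",(g[...,2]>150),14),("h",(h>.009)&(h<.02),11)):
        try: c,w,e,a=cont(d,m.astype(np.uint8),u,v,.013,R); print(nm,e,a)
        except Exception as x: print(nm,"-")
cv2.imwrite('pics/f.png',np.hstack([cv2.resize(t['pixels'][165:225,120:185],None,fx=6,fy=6),cv2.resize(t['pixels'][120:180,215:280],None,fx=6,fy=6)]))
rel([0,0,0],Rt(0,0))
E
```

```text
clock: 14.08
position: [0.6314, 0.0026, 0.1023]
ee_rot: [-0.021, 0.938, 0.056, 0.341]
contact_force: [-1.1, -0.1, 0.2]
width: 0.0853
gripper_force: 0.0
top HSV across [[20, 54, 142], [53, 13, 80], [34, 20, 102], [49, 19, 106], [34, 20, 103], [41, 14, 142], [26, 31, 142], [22, 37, 185], [18, 56, 164], [21, 56, 163], [20, 41, 182], [43, 25, 91], [34, 17, 108], [37, 16, 143], [37, 16, 142], [30, 23, 132], [22, 56, 140]]
warm [544.4 318. ] [46.6 52.3]
s [543.2 313.9] [39.6 41. ]
h [543.2 311.7] [41.9 43.6]
scene HSV across [[19, 33, 132], [17, 39, 138], [110, 99, 77], [40, 6, 130], [53, 8, 136], [6, 141, 98], [19, 32, 110], [16, 32, 184], [18, 42, 156], [17, 33, 180], [18, 39, 152], [45, 7, 137], [42, 9, 135], [53, 10, 101], [60, 6, 88], [30, 14, 90], [18, 32, 103]]
warm [538.9 311.5] [40.8 58.5]
s [541.3 313.4] [37.8 39.7]
h [545.5 311.8] [43.6 46.2]
t [-62.9   -0.28 -10.43] a [-2.4 40.1 -6.7] F [-0.7 -0.3 -0.1] clk 14.175
```

View pics/f.png

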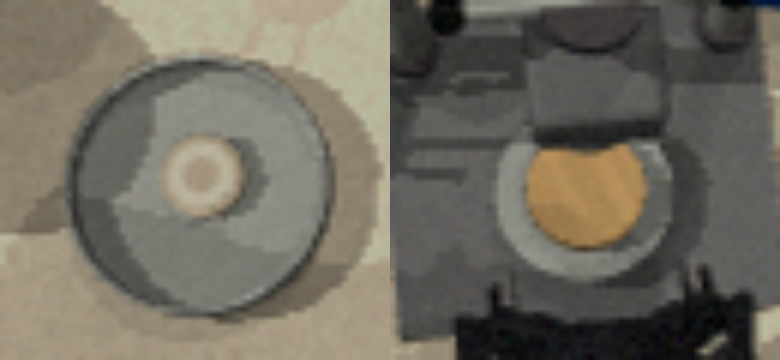

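Medallion at left-pane px (203,175), in the dish; board sits centred on the bed (right pane px 585,190).

```bash
python3 -c "
from h import *
T,R=disc((.543,.3125),.004,46,29.9); print(T); rel(T,R); rel(T+[0,0,.07],R)"
```

```text
[0.55036801 0.3167368  0.01178387]
t [-7.86 31.39 -9.25] a [ 0.   0.1 22.9] F [-0.7 -0.3 -0.1] clk 14.175
t [-7.86 31.39 -2.25] a [ 0.   0.1 22.9] F [-0.7 -0.3 -0.1] clk 14.175
```

```bash
P="python3 -m pendant"; $P '[{"jaw":0.5,"tx":-4,"ty":3,"tz":-1,"ax":0,"ay":0,"az":5},{"jaw":0.5,"tx":-7.9,"ty":31.4,"tz":-2,"ax":0,"ay":0,"az":22.9},{"jaw":0.5,"tx":-7.9,"ty":31.4,"tz":-2,"ax":0,"ay":0,"az":22.9},{"jaw":0.5,"tx":-7.9,"ty":31.4,"tz":-2,"ax":0,"ay":0,"az":22.9},{"jaw":0.5,"tx":-7.9,"ty":31.4,"tz":-2,"ax":0,"ay":0,"az":22.9},{"jaw":0.5,"tx":-7.9,"ty":31.4,"tz":-2,"ax":0,"ay":0,"az":22.9},{"jaw":0.5,"tx":-7.9,"ty":31.4,"tz":-2,"ax":0,"ay":0,"az":22.9},{"jaw":0.5,"tx":-7.9,"ty":31.4,"tz":-5,"ax":0,"ay":0,"az":22.9},{"jaw":0.5,"tx":-7.9,"ty":31.4,"tz":-5,"ax":0,"ay":0,"az":22.9},{"jaw":0.5,"tx":-7.9,"ty":31.4,"tz":-5,"ax":0,"ay":0,"az":22.9}]'; python3 -c "
from h import *
T,R=disc((.543,.3125),.004,46,29.9); print(T); rel(T,R)
t=grab('top');s=grab('scene')
cv2.imwrite('pics/g.png',np.hstack([cv2.resize(t['pixels'][155:235,115:195],None,fx=4.5,fy=4.5),cv2.resize(s['pixels'][180:260,305:385],None,fx=4.5,fy=4.5)]))"
```

```text
clock: 15.42
position: [0.5521, 0.3152, 0.0501]
ee_rot: [-0.088, 0.909, 0.24, 0.329]
contact_force: [0.4, 0.1, 0.6]
width: 0.0644
gripper_force: 0.0
[0.55036801 0.3167368  0.01178387]
t [-0.18  0.15 -3.83] a [-0.  -0.2  0.3] F [0.4 0.1 0.6] clk 15.425
```

View pics/g.png

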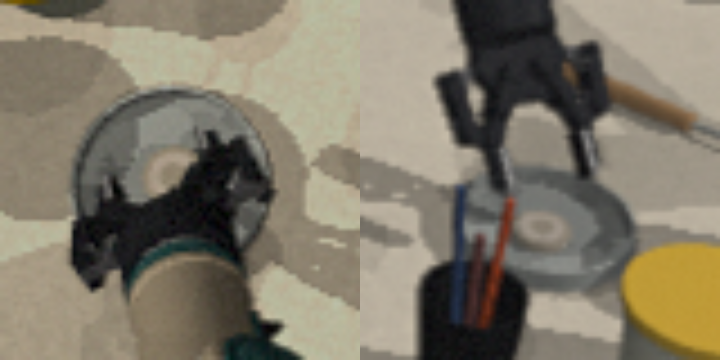

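Fingers straddle the medallion (left pane px 170,170; right pane 545,228); going down and closing.

```bash
P="python3 -m pendant"; $P '[{"jaw":0.5,"tx":-0.15,"ty":0.15,"tz":-2,"ax":0,"ay":0,"az":0.2},{"jaw":0.5,"tx":-0.15,"ty":0.15,"tz":-3.4,"ax":0,"ay":0,"az":0.2},{"jaw":0.5,"tx":-0.15,"ty":0.15,"tz":-3.7,"ax":0,"ay":0,"az":0.2}]' && python3 chk.py 4 && $P '[{"jaw":-1,"tx":0,"ty":0,"tz":0,"ax":0,"ay":0,"az":0},{"jaw":-1,"tx":0,"ty":0,"tz":0,"ax":0,"ay":0,"az":0},{"jaw":-1,"tx":0,"ty":0,"tz":0,"ax":0,"ay":0,"az":0}]' 25; python3 -c "
from h import *
T,R=disc((.543,.3125),.004,46,29.9);rel(T,R)"
```

```text
clock: 15.9
position: [0.551, 0.3179, 0.0146]
ee_rot: [-0.089, 0.908, 0.242, 0.33]
contact_force: [-0.5, -0.2, 0.4]
width: 0.0641
gripper_force: 0.0
z 0.0146 F [-0.5 -0.2  0.4] t 15.9
clock: 16.27
position: [0.5534, 0.3194, 0.0183]
ee_rot: [-0.09, 0.906, 0.242, 0.334]
contact_force: [0.6, -0.6, 5.7]
width: 0.0095
gripper_force: 2.7
t [-0.31 -0.27 -0.65] a [-0.3  0.4 -0.1] F [ 0.6 -0.6  5.7] clk 16.275
```

```bash
P="python3 -m pendant"; $P '[{"jaw":0.5,"tx":0,"ty":0,"tz":0,"ax":0,"ay":0,"az":0},{"jaw":0.5,"tx":-0.2,"ty":-0.2,"tz":0,"ax":0,"ay":0,"az":0},{"jaw":0.5,"tx":-0.6,"ty":-0.5,"tz":2.5,"ax":0,"ay":0,"az":0},{"jaw":0.5,"tx":-1.5,"ty":-1,"tz":6,"ax":0,"ay":0,"az":0},{"jaw":0.5,"tx":-5,"ty":-3,"tz":8,"ax":0,"ay":0,"az":0}]'; python3 -c "
from h import *
t=grab('top');s=grab('scene')
cv2.imwrite('pics/i.png',np.hstack([cv2.resize(t['pixels'][155:235,115:195],None,fx=4.5,fy=4.5),cv2.resize(s['pixels'][180:260,305:385],None,fx=4.5,fy=4.5)]))
for n,d,(u,v) in(('top',t,(153,194)),('scene',s,(346,231))):
    h=cloud(d)[...,2]; g=cv2.cvtColor(d['pixels'],cv2.COLOR_BGR2HSV)
    for m in ((h>.009)&(h<.02),g[...,2]>150):
        try: print(n,cont(d,m.astype(np.uint8),u,v,.013,11)[2:])
        except Exception: print('-')
"
```

```text
clock: 16.9
position: [0.5068, 0.2916, 0.0923]
ee_rot: [-0.09, 0.908, 0.243, 0.331]
contact_force: [-0.7, -0.6, 0.9]
width: 0.0638
gripper_force: 0.0
top (array([543.8, 312.2]), array([42.1, 45. ]))
top (array([544.8, 314.7]), array([36.9, 40.4]))
scene (array([545.7, 312.1]), array([43.3, 46.8]))
scene (array([542.4, 314.6]), array([34.3, 38.4]))
```

View pics/i.png

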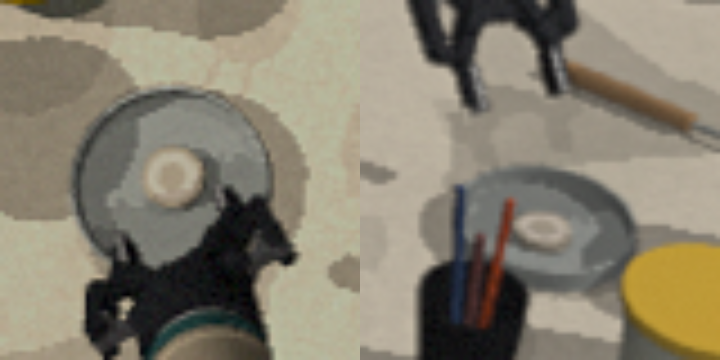

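Medallion is nearly unmoved at left-pane px (175,178), the fingers had just ridden over its rim; going about 4 mm lower this time.

```bash
P="python3 -m pendant"; $P '[{"jaw":0.5,"tx":4.5,"ty":2.5,"tz":-3,"ax":0,"ay":0,"az":0},{"jaw":0.5,"tx":4.5,"ty":2.5,"tz":-5,"ax":0,"ay":0,"az":0},{"jaw":0.5,"tx":4.5,"ty":2.5,"tz":-5,"ax":0,"ay":0,"az":0}]' >/dev/null;python3 -c "
from h import *
T,R=disc((.5443,.3128),.004,46,29.9);T[2]=.0095;print(T);rel(T,R)"
```

```text
[0.55166801 0.3170368  0.0095    ]
t [ 0.21  0.12 -2.86] a [-0.1 -0.5  0. ] F [-0.8 -0.6  0.7] clk 17.375
```

```bash
P="python3 -m pendant"; $P '[{"jaw":0.5,"tx":0.2,"ty":0.1,"tz":-1.2,"ax":0,"ay":-0.5,"az":0},{"jaw":0.5,"tx":0.2,"ty":0.1,"tz":-2.2,"ax":0,"ay":-0.5,"az":0},{"jaw":0.5,"tx":0.2,"ty":0.1,"tz":-2.5,"ax":0,"ay":-0.5,"az":0},{"jaw":0.5,"tx":0.2,"ty":0.1,"tz":-2.5,"ax":0,"ay":-0.5,"az":0}]' >/dev/null;python3 -c "
from h import *
T,R=disc((.5443,.3128),.004,46,29.9);T[2]=.0095;rel(T,R)"
```

```text
t [-0.08 -0.05 -0.7 ] a [-0.2  0.4 -0.1] F [-0.5 -0.   0.2] clk 17.875
```

```bash
P="python3 -m pendant"; q="python3 chk.py 4"; $P '[{"jaw":0.5,"tx":-0.1,"ty":0,"tz":-0.3,"ax":0,"ay":0.3,"az":0},{"jaw":0.5,"tx":-0.1,"ty":0,"tz":-0.5,"ax":0,"ay":0.3,"az":0}]' >/dev/null; $q && $P '[{"jaw":0.5,"tx":0,"ty":0,"tz":-0.1,"ax":0,"ay":0,"az":0},{"jaw":0.5,"tx":0,"ty":0,"tz":-0.2,"ax":0,"ay":0,"az":0}]' >/dev/null && $q && $P '[{"jaw":-1,"tx":0,"ty":0,"tz":0,"ax":0,"ay":0,"az":0},{"jaw":-1,"tx":0,"ty":0,"tz":0,"ax":0,"ay":0,"az":0},{"jaw":-1,"tx":0,"ty":0,"tz":0,"ax":0,"ay":0,"az":0}]' 25; python3 -c "
from h import *
T,R=disc((.5443,.3128),.004,46,29.9);T[2]=.0095;rel(T,R)"
```

```text
z 0.0117 F [-1.  -0.1  0.6] t 18.12
z 0.0093 F [ 0.   1.2 -0.6] t 18.38
clock: 18.75
position: [0.5518, 0.3176, 0.0095]
ee_rot: [-0.09, 0.907, 0.243, 0.332]
contact_force: [-0.5, -0.8, 1.3]
width: 0.0444
gripper_force: 25.3
t [-0.01 -0.06  0.  ] a [-0.2  0.1 -0.1] F [-0.5 -0.8  1.3] clk 18.75
```

```bash
P="python3 -m pendant"; $P '[{"jaw":-1,"tx":0,"ty":0,"tz":2,"ax":0,"ay":0,"az":0},{"jaw":-1,"tx":0,"ty":0,"tz":6,"ax":0,"ay":0,"az":0},{"jaw":-1,"tx":3,"ty":-32,"tz":8,"ax":0,"ay":0,"az":-23.2},{"jaw":-1,"tx":3,"ty":-32,"tz":8,"ax":0,"ay":0,"az":-23.2},{"jaw":-1,"tx":3,"ty":-32,"tz":8,"ax":0,"ay":0,"az":-23.2},{"jaw":-1,"tx":3,"ty":-32,"tz":8,"ax":0,"ay":0,"az":-23.2},{"jaw":-1,"tx":3,"ty":-32,"tz":8,"ax":0,"ay":0,"az":-23.2},{"jaw":-1,"tx":3,"ty":-32,"tz":8,"ax":0,"ay":0,"az":-23.2},{"jaw":-1,"tx":3,"ty":-32,"tz":8,"ax":0,"ay":0,"az":-23.2},{"jaw":-1,"tx":3,"ty":-32,"tz":8,"ax":0,"ay":0,"az":-23.2}]' 25; python3 -c "
from h import *
rel([.7003,.0100,.0600],Rt(6.7,40))
t=grab('top'); h=cloud(t)[...,2]
p=t['pixels'].astype(int)
try: print(cont(t,((p.min(2)>120)&(h>.06)).astype(np.uint8),251,190,.097,25)[2:])
except Exception as x: print(x)
# board check on bed
g=cv2.cvtColor(t['pixels'],cv2.COLOR_BGR2HSV); c,w,e,a=cont(t,((g[...,1]>85)&(g[...,0]<25)).astype(np.uint8),247,151,.034,20); print('board',e,a,w.min(0),w.max(0))
"
```

```text
clock: 20.0
position: [0.5862, 0.0822, 0.0876]
ee_rot: [-0.022, 0.934, 0.058, 0.351]
contact_force: [1.1, -0.3, 0.3]
width: 0.0445
gripper_force: 25.6
t [11.41 -7.22 -2.76] a [-0.2  1.1 -0.4] F [ 1.1 -0.3  0.3] clk 20.0
(array([581.3,  68.5]), array([ 6.7, 23. ]))
board [688.2   8.6] [57.3 64.9] [ 0.65777838 -0.02359154] [0.71608937 0.03939871]
```

```bash
P="python3 -m pendant"; $P '[{"jaw":-1,"tx":0,"ty":-4,"tz":-1,"ax":0,"ay":1.1,"az":-0.4},{"jaw":-1,"tx":0,"ty":-8,"tz":-1,"ax":0,"ay":1.1,"az":-0.4},{"jaw":-1,"tx":0,"ty":-8,"tz":-1,"ax":0,"ay":1.1,"az":-0.4},{"jaw":-1,"tx":5,"ty":-7.6,"tz":-2,"ax":0,"ay":1.1,"az":-0.4},{"jaw":-1,"tx":11.4,"ty":-7.3,"tz":-2.5,"ax":0,"ay":1.1,"az":-0.4},{"jaw":-1,"tx":11.4,"ty":-7.3,"tz":-2.5,"ax":0,"ay":1.1,"az":-0.4},{"jaw":-1,"tx":11.4,"ty":-7.3,"tz":-2.5,"ax":0,"ay":1.1,"az":-0.4},{"jaw":-1,"tx":11.4,"ty":-7.3,"tz":-2.5,"ax":0,"ay":1.1,"az":-0.4}]' 25; python3 -c "
from h import *
rel([.6998,.0095,.0395],Rt(6.7,40))"
```

```text
clock: 21.05
position: [0.6983, 0.0109, 0.062]
ee_rot: [-0.022, 0.938, 0.054, 0.341]
contact_force: [0.2, 0.1, -0.9]
width: 0.0444
gripper_force: 25.9
t [ 0.15 -0.14 -2.25] a [-0.2 -0.1  0. ] F [ 0.2  0.1 -0.9] clk 21.05
```

```bash
P="python3 -m pendant"; $P '[{"jaw":-1,"tx":0.1,"ty":-0.1,"tz":-0.2,"ax":0,"ay":0,"az":0},{"jaw":-1,"tx":0.15,"ty":-0.15,"tz":-0.5,"ax":0,"ay":0,"az":0},{"jaw":-1,"tx":0.15,"ty":-0.15,"tz":-0.8,"ax":0,"ay":0,"az":0},{"jaw":-1,"tx":0.15,"ty":-0.15,"tz":-1,"ax":0,"ay":0,"az":0},{"jaw":-1,"tx":0.15,"ty":-0.15,"tz":-1.2,"ax":0,"ay":0,"az":0},{"jaw":-1,"tx":0.15,"ty":-0.15,"tz":-1.4,"ax":0,"ay":0,"az":0},{"jaw":-1,"tx":0.15,"ty":-0.15,"tz":-1.5,"ax":0,"ay":0,"az":0},{"jaw":-1,"tx":0.15,"ty":-0.15,"tz":-1.6,"ax":0,"ay":0,"az":0}]' >/dev/null; python3 -c "
from h import *
rel([.6998,.0095,.0395],Rt(6.7,40))"
```

```text
t [-0.2   0.11 -0.7 ] a [-0.2  0.1  0. ] F [ 1.  -0.3  0.5] clk 22.05
```

```bash
P="python3 -m pendant"; q="python3 chk.py 3"; 
$P '[{"jaw":-1,"tx":-0.1,"ty":0.1,"tz":-0.1,"ax":0,"ay":0,"az":0},{"jaw":-1,"tx":-0.2,"ty":0.1,"tz":-0.2,"ax":0,"ay":0,"az":0}]' >/dev/null && $q && 
$P '[{"jaw":-1,"tx":0,"ty":0,"tz":-0.1,"ax":0,"ay":0,"az":0}]' >/dev/null && $q && 
$P '[{"jaw":-1,"tx":0,"ty":0,"tz":-0.06,"ax":0,"ay":0,"az":0}]' >/dev/null && $q && 
$P '[{"jaw":-1,"tx":0,"ty":0,"tz":-0.06,"ax":0,"ay":0,"az":0}]' >/dev/null && $q && 
$P '[{"jaw":-1,"tx":0,"ty":0,"tz":-0.06,"ax":0,"ay":0,"az":0}]' >/dev/null && $q && 
$P '[{"jaw":-1,"tx":0,"ty":0,"tz":-0.06,"ax":0,"ay":0,"az":0}]' >/dev/null && $q && 
$P '[{"jaw":-1,"tx":0,"ty":0,"tz":-0.06,"ax":0,"ay":0,"az":0}]' >/dev/null && $q && 
$P '[{"jaw":-1,"tx":0,"ty":0,"tz":-0.06,"ax":0,"ay":0,"az":0}]' >/dev/null && $q && 
$P '[{"jaw":-1,"tx":0,"ty":0,"tz":-0.06,"ax":0,"ay":0,"az":0}]' >/dev/null && $q && 
$P '[{"jaw":-1,"tx":0,"ty":0,"tz":-0.06,"ax":0,"ay":0,"az":0}]' >/dev/null && $q && 
$P '[{"jaw":-1,"tx":0,"ty":0,"tz":-0.06,"ax":0,"ay":0,"az":0}]' >/dev/null && $q
```

```text
z 0.0445 F [-0.2 -0.   0.8] t 22.3
z 0.0435 F [-0.4  0.  -0.3] t 22.43
z 0.0429 F [-0.6 -0.7  0.7] t 22.55
z 0.0424 F [-0.7  0.5 -0.3] t 22.68
z 0.0418 F [-0.2  0.7 -0.5] t 22.8
z 0.0411 F [ 0.6 -0.7 -0.5] t 22.93
z 0.0405 F [-0.   0.7 -0.5] t 23.05
z 0.0399 F [ 0.1 -0.2 -0.9] t 23.18
z 0.0396 F [-1.7  0.2  3.6] t 23.3
```

```bash
P="python3 -m pendant"; $P '[{"jaw":-1,"tx":0,"ty":0,"tz":0.04,"ax":0,"ay":0,"az":0},{"jaw":0.6,"tx":0,"ty":0,"tz":0.04,"ax":0,"ay":0,"az":0},{"jaw":0.6,"tx":0,"ty":0,"tz":0.04,"ax":0,"ay":0,"az":0},{"jaw":0.6,"tx":0,"ty":0,"tz":0.04,"ax":0,"ay":0,"az":0},{"jaw":0.6,"tx":-0.5,"ty":0,"tz":1,"ax":0,"ay":0,"az":0},{"jaw":0.75,"tx":-4,"ty":-0.5,"tz":5,"ax":0,"ay":0,"az":0},{"jaw":0.75,"tx":-9,"ty":-1,"tz":7,"ax":0,"ay":0,"az":0},{"jaw":0.75,"tx":-11,"ty":-3,"tz":7,"ax":0,"ay":0,"az":-8}]'; python3 - <<'E'
from h import *
t=grab('top'); g=cv2.cvtColor(t['pixels'],cv2.COLOR_BGR2HSV); h=cloud(t)[...,2]
for nm,m,z,(u,v),R in (("med",(g[...,1]<75)&(g[...,2]>140)&(h>.037),.043,(247,150),9),("board",(g[...,1]>85)&(g[...,0]<25),.034,(247,151),20),("stack",(h>.029)&(h<.06),.034,(247,156),16)):
    try: c,w,e,a=cont(t,m.astype(np.uint8),u,v,z,R); print(nm,e,a,w.min(0).round(4),w.max(0).round(4))
    except Exception as x: print(nm,"-")
print(np.round(h[143:160:2,247],3), g[143:160:2,247].tolist())
T,R=disc((.4415,-.353),0,56,-38.6,clear=3); print(T); rel(T,R); rel(T+[0,0,.09],R)
E
```

```text
clock: 24.3
position: [0.5881, -0.0216, 0.1111]
ee_rot: [0.004, 0.939, -0.012, 0.344]
contact_force: [0.3, -0.3, 0.6]
width: 0.0745
gripper_force: 0.0
med [689.7   7.9] [37.1 44. ] [ 0.6692 -0.0135] [0.7066 0.0293]
board [690.4   8.6] [57.9 60.2] [ 0.6578 -0.0236] [0.7161 0.0394]
stack [688.5   8.1] [55.4 65.3] [ 0.658  -0.0237] [0.7161 0.0394]
[0.289 0.045 0.042 0.044 0.043 0.043 0.042 0.043 0.036] [[165, 13, 38], [22, 43, 107], [22, 40, 184], [19, 61, 163], [18, 57, 161], [17, 57, 162], [22, 36, 185], [21, 60, 162], [18, 123, 141]]
[ 0.44906484 -0.35903893  0.00687719]
t [-13.55 -33.72 -10.25] a [ -0.1  -0.  -36.8] F [-3.5  0.3 -0.8] clk 24.35
t [-13.55 -33.72  -1.25] a [ -0.1  -0.  -36.8] F [-3.5  0.3 -0.8] clk 24.35
```

```bash
P="python3 -m pendant"; $P '[{"jaw":0.75,"tx":-13.5,"ty":-33.7,"tz":-1,"ax":0,"ay":0,"az":-36.8},{"jaw":0.75,"tx":-13.5,"ty":-33.7,"tz":-1,"ax":0,"ay":0,"az":-36.8},{"jaw":0.75,"tx":-13.5,"ty":-33.7,"tz":-1,"ax":0,"ay":0,"az":-36.8},{"jaw":0.75,"tx":-13.5,"ty":-33.7,"tz":-1,"ax":0,"ay":0,"az":-36.8},{"jaw":0.75,"tx":-13.5,"ty":-33.7,"tz":-1,"ax":0,"ay":0,"az":-36.8},{"jaw":0.75,"tx":-13.5,"ty":-33.7,"tz":-1,"ax":0,"ay":0,"az":-36.8},{"jaw":0.75,"tx":-13.5,"ty":-33.7,"tz":-1,"ax":0,"ay":0,"az":-36.8},{"jaw":0.75,"tx":-13.5,"ty":-33.7,"tz":-1,"ax":0,"ay":0,"az":-36.8},{"jaw":0.75,"tx":-13.5,"ty":-33.7,"tz":-1,"ax":0,"ay":0,"az":-36.8}]'; python3 - <<'E'
from h import *
T,R=disc((.4415,-.353),0,56,-38.6,clear=3); print(T); rel(T,R); rel(T+[0,0,.035],R)
E
```

```text
clock: 25.48
position: [0.5316, -0.2109, 0.1078]
ee_rot: [0.102, 0.894, -0.273, 0.339]
contact_force: [0.8, -0.4, -0.5]
width: 0.0747
gripper_force: 0.0
[ 0.44906484 -0.35903893  0.00687719]
t [ -8.25 -14.81 -10.09] a [ 0.7  1.3 -4.7] F [ 0.8 -0.4 -0.5] clk 25.475
t [ -8.25 -14.81  -6.59] a [ 0.7  1.3 -4.7] F [ 0.8 -0.4 -0.5] clk 25.475
```

```bash
P="python3 -m pendant"; $P '[{"jaw":0.75,"tx":-8.2,"ty":-14.8,"tz":-2.5,"ax":0.7,"ay":1.3,"az":-4.7},{"jaw":0.75,"tx":-8.2,"ty":-14.8,"tz":-2.5,"ax":0.7,"ay":1.3,"az":-4.7},{"jaw":0.75,"tx":-8.2,"ty":-14.8,"tz":-2.5,"ax":0.7,"ay":1.3,"az":-4.7},{"jaw":0.75,"tx":-8.2,"ty":-14.8,"tz":-2.5,"ax":0.7,"ay":1.3,"az":-4.7},{"jaw":0.75,"tx":-8.2,"ty":-14.8,"tz":-2.5,"ax":0.7,"ay":1.3,"az":-4.7},{"jaw":0.75,"tx":-8.2,"ty":-14.8,"tz":-6,"ax":0.7,"ay":1.3,"az":-4.7},{"jaw":0.75,"tx":-8.2,"ty":-14.8,"tz":-6,"ax":0.7,"ay":1.3,"az":-4.7},{"jaw":0.75,"tx":-8.2,"ty":-14.8,"tz":-6,"ax":0.7,"ay":1.3,"az":-4.7}]'; python3 - <<'E'
from h import *
T,R=disc((.4415,-.353),0,56,-38.6,clear=3); rel(T,R)
t=grab('top');s=grab('scene')
for n,d,(u,v) in (('top',t,(357,231)),('scene',s,(177,200))):
    h=cloud(d)[...,2]; c,w,e,a=cont(d,((h>.008)&(h<.022)).astype(np.uint8),u,v,.016,12); print(n,e,a)
E
```

```text
clock: 26.48
position: [0.4498, -0.3587, 0.0479]
ee_rot: [0.113, 0.887, -0.31, 0.324]
contact_force: [0.2, 0.3, 0.9]
width: 0.0748
gripper_force: 0.0
t [-0.07 -0.04 -4.1 ] a [ 0.   0.1 -0.1] F [0.2 0.3 0.9] clk 26.475
top [ 446.2 -362. ] [31.2 53. ]
scene [ 447.4 -352.1] [54.5 61.2]
```

```bash
P="python3 -m pendant"; q="python3 chk.py 4"; $P '[{"jaw":0.75,"tx":-0.1,"ty":0,"tz":-2,"ax":0,"ay":0,"az":0},{"jaw":0.75,"tx":-0.1,"ty":0,"tz":-3.6,"ax":0,"ay":0,"az":0},{"jaw":0.75,"tx":-0.1,"ty":0,"tz":-4,"ax":0,"ay":0,"az":0},{"jaw":0.75,"tx":-0.1,"ty":0,"tz":-4,"ax":0,"ay":0,"az":0}]' >/dev/null; $q && $P '[{"jaw":-1,"tx":0,"ty":0,"tz":0,"ax":0,"ay":0,"az":0},{"jaw":-1,"tx":0,"ty":0,"tz":0,"ax":0,"ay":0,"az":0},{"jaw":-1,"tx":0,"ty":0,"tz":0,"ax":0,"ay":0,"az":0},{"jaw":-1,"tx":0,"ty":0,"tz":0,"ax":0,"ay":0,"az":0}]' 60; python3 - <<'E'
from h import *
T,R=disc((.4415,-.353),0,56,-38.6,clear=3); rel(T,R)
E
```

```text
z 0.0085 F [-0.5 -0.1  0.4] t 27.07
clock: 27.58
position: [0.449, -0.3584, 0.0094]
ee_rot: [0.113, 0.887, -0.309, 0.325]
contact_force: [-1.8, 3.8, 6.2]
width: 0.0532
gripper_force: 61.3
t [ 0.01 -0.06 -0.25] a [ 0.1  0.2 -0.2] F [-1.8  3.8  6.2] clk 27.575
```

```bash
P="python3 -m pendant"; $P '[{"jaw":-1,"tx":0,"ty":0,"tz":2,"ax":0,"ay":0,"az":0},{"jaw":-1,"tx":0,"ty":0,"tz":6,"ax":0,"ay":0,"az":0},{"jaw":-1,"tx":13.5,"ty":34,"tz":9,"ax":0,"ay":0,"az":45.3},{"jaw":-1,"tx":13.5,"ty":34,"tz":9,"ax":0,"ay":0,"az":45.3},{"jaw":-1,"tx":13.5,"ty":34,"tz":9,"ax":0,"ay":0,"az":45.3},{"jaw":-1,"tx":13.5,"ty":34,"tz":9,"ax":0,"ay":0,"az":45.3},{"jaw":-1,"tx":13.5,"ty":34,"tz":9,"ax":0,"ay":0,"az":45.3},{"jaw":-1,"tx":13.5,"ty":34,"tz":9,"ax":0,"ay":0,"az":45.3},{"jaw":-1,"tx":13.5,"ty":34,"tz":9,"ax":0,"ay":0,"az":45.3},{"jaw":-1,"tx":13.5,"ty":34,"tz":9,"ax":0,"ay":0,"az":45.3}]' 60; python3 - <<'E'
from h import *
rel([.59,-.01,.085],Rt(6.7,40)); rel([.7007,.0092,.0524],Rt(6.7,40))
E
```

```text
clock: 28.82
position: [0.5829, -0.0174, 0.0976]
ee_rot: [-0.02, 0.938, 0.057, 0.341]
contact_force: [1.4, 0.2, -2.9]
width: 0.0533
gripper_force: 64.0
t [ 0.71  0.74 -1.26] a [ 0.  -0.  -0.2] F [ 1.4  0.2 -2.9] clk 28.825
t [11.78  2.66 -4.52] a [ 0.  -0.  -0.2] F [ 1.4  0.2 -2.9] clk 28.825
```

```bash
P="python3 -m pendant"; $P '[{"jaw":-1,"tx":0.5,"ty":0.7,"tz":-1.2,"ax":0,"ay":0,"az":0},{"jaw":-1,"tx":0.5,"ty":0.7,"tz":-1.2,"ax":0,"ay":0,"az":0},{"jaw":-1,"tx":0.5,"ty":0.7,"tz":-1.2,"ax":0,"ay":0,"az":0}]' 60 >/dev/null; python3 - <<'E'
from h import *
st=manip.get_state(); T=st['position']; print(T)
for n in ('top','scene'):
    w=cloud(grab(n)).reshape(-1,3); w=w[~np.isnan(w[:,2])]
    d=w-T; u=d[:,0]*.993+d[:,1]*.117; v=-d[:,0]*.117+d[:,1]*.993
    m=(abs(d[:,2])<.03)&(abs(u)<.06)&(abs(v)<.06)
    m2=m&(abs(v)<.02)&(u>-.02)
    print(n,m2.sum(),"u max",np.percentile(u[m2],[90,97,100]).round(4),"z med",np.median(d[m2,2]).round(4))
    k=m2&(d[:,2]>-.002)
    if k.sum()>10: A=np.c_[u[k],v[k],np.ones(k.sum())]; print("plane",np.linalg.lstsq(A,d[k,2],rcond=None)[0].round(3),k.sum(), u[k].max().round(4))
rel([.7007,.0092,.0524],Rt(6.7,40))
E
```

```text
[ 0.58812788 -0.01306523  0.08563169]
top 143 u max [0.012  0.0151 0.0167] z med 0.0063
plane [ 0.006 -0.004  0.006] 143 0.0167
scene 104 u max [0.0178 0.02   0.0209] z med 0.0062
plane [-0.118 -0.016  0.006] 91 0.0209
t [11.23  2.18 -3.36] a [-0.  0. -0.] F [ 0.3  0.2 -2.3] clk 29.3
```

```bash
P="python3 -m pendant"; $P '[{"jaw":-1,"tx":4,"ty":0.8,"tz":-1,"ax":0,"ay":0,"az":0},{"jaw":-1,"tx":8,"ty":1.6,"tz":-1.5,"ax":0,"ay":0,"az":0},{"jaw":-1,"tx":11.2,"ty":2.2,"tz":-1.8,"ax":0,"ay":0,"az":0},{"jaw":-1,"tx":11.2,"ty":2.2,"tz":-2.1,"ax":0,"ay":0,"az":0},{"jaw":-1,"tx":11.2,"ty":2.2,"tz":-2.3,"ax":0,"ay":0,"az":0},{"jaw":-1,"tx":11.2,"ty":2.2,"tz":-2.5,"ax":0,"ay":0,"az":0},{"jaw":-1,"tx":11.2,"ty":2.2,"tz":-2.5,"ax":0,"ay":0,"az":0},{"jaw":-1,"tx":11.2,"ty":2.2,"tz":-2.5,"ax":0,"ay":0,"az":0}]' 60 >/dev/null; python3 - <<'E'
from h import *
rel([.7007,.0092,.0524],Rt(6.7,40))
E
```

```text
t [ 0.04 -0.13 -0.85] a [-0.   0.  -0.1] F [ 0.4 -0.2 -2.1] clk 30.3
```

```bash
P="python3 -m pendant"; q="python3 chk.py 1"; 
$P '[{"jaw":-1,"tx":0,"ty":-0.1,"tz":-0.1,"ax":0,"ay":0,"az":0},{"jaw":-1,"tx":0,"ty":-0.1,"tz":-0.2,"ax":0,"ay":0,"az":0},{"jaw":-1,"tx":0,"ty":-0.1,"tz":-0.3,"ax":0,"ay":0,"az":0}]' >/dev/null && $q && 
$P '[{"jaw":-1,"tx":0,"ty":0,"tz":-0.1,"ax":0,"ay":0,"az":0}]' >/dev/null && $q && 
$P '[{"jaw":-1,"tx":0,"ty":0,"tz":-0.06,"ax":0,"ay":0,"az":0}]' >/dev/null && $q && 
$P '[{"jaw":-1,"tx":0,"ty":0,"tz":-0.06,"ax":0,"ay":0,"az":0}]' >/dev/null && $q && 
$P '[{"jaw":-1,"tx":0,"ty":0,"tz":-0.06,"ax":0,"ay":0,"az":0}]' >/dev/null && $q && 
$P '[{"jaw":-1,"tx":0,"ty":0,"tz":-0.05,"ax":0,"ay":0,"az":0}]' >/dev/null && $q && 
$P '[{"jaw":-1,"tx":0,"ty":0,"tz":-0.05,"ax":0,"ay":0,"az":0}]' >/dev/null && $q && 
$P '[{"jaw":-1,"tx":0,"ty":0,"tz":-0.05,"ax":0,"ay":0,"az":0}]' >/dev/null && $q && 
$P '[{"jaw":-1,"tx":0,"ty":0,"tz":-0.05,"ax":0,"ay":0,"az":0}]' >/dev/null && $q && 
$P '[{"jaw":-1,"tx":0,"ty":0,"tz":-0.05,"ax":0,"ay":0,"az":0}]' >/dev/null && $q && 
$P '[{"jaw":-1,"tx":0,"ty":0,"tz":-0.05,"ax":0,"ay":0,"az":0}]' >/dev/null && $q && 
$P '[{"jaw":-1,"tx":0,"ty":0,"tz":-0.05,"ax":0,"ay":0,"az":0}]' >/dev/null && $q
```

```text
z 0.0576 F [ 0.1 -0.3 -2. ] t 30.68
z 0.0566 F [ 0.3 -0.1 -2.3] t 30.8
z 0.056 F [ 0.6 -0.6 -3.5] t 30.93
z 0.0555 F [-0.5 -0.4 -2.9] t 31.05
z 0.0549 F [ 0.8  0.7 -1.9] t 31.18
z 0.0543 F [ 0.4 -0.5 -2.4] t 31.3
z 0.0539 F [-0.1 -0.7 -2.5] t 31.43
z 0.0534 F [-0.2  0.4 -2.8] t 31.55
z 0.0529 F [-0.1 -0.1 -2.5] t 31.68
z 0.0528 F [-2.1 -0.5  1.2] t 31.8
```

```bash
P="python3 -m pendant"; $P '[{"jaw":-1,"tx":0,"ty":0,"tz":0,"ax":0,"ay":0,"az":0},{"jaw":0.7,"tx":0,"ty":0,"tz":0,"ax":0,"ay":0,"az":0},{"jaw":0.7,"tx":0,"ty":0,"tz":0,"ax":0,"ay":0,"az":0},{"jaw":0.7,"tx":0,"ty":0,"tz":0,"ax":0,"ay":0,"az":0},{"jaw":0.7,"tx":-0.5,"ty":0,"tz":1,"ax":0,"ay":0,"az":0},{"jaw":0.7,"tx":-4,"ty":-0.5,"tz":4,"ax":0,"ay":0,"az":0},{"jaw":0.7,"tx":-9,"ty":-1,"tz":6,"ax":0,"ay":0,"az":0},{"jaw":0.7,"tx":-14,"ty":-1.5,"tz":8,"ax":0,"ay":0,"az":0},{"jaw":0.7,"tx":-14,"ty":-1.5,"tz":8,"ax":0,"ay":0,"az":0}]'; python3 - <<'E'
from h import *
t=grab('top'); s=grab('scene')
for n,d,c0 in(('top',t,None),('scene',s,None)):
    w=cloud(d); q=w-[.691,.0085,0]; u=q[...,0]*.993+q[...,1]*.117; v=-q[...,0]*.117+q[...,1]*.993; h=w[...,2]
    for nm,lo,hi in (("weight",.052,.068),("board",.028,.040),("bed",.017,.028)):
        k=(h>lo)&(h<hi)&(abs(u)<.06)&(abs(v)<.06)
        if k.sum()>5: print(n,nm,k.sum(),"u",np.percentile(u[k],[1,99]).round(4),"v",np.percentile(v[k],[1,99]).round(4),"z",np.median(h[k]).round(4),
          "plane",np.linalg.lstsq(np.c_[u[k],v[k],np.ones(k.sum())],h[k],rcond=None)[0].round(3))
h=cloud(t)[...,2]
for nm,(uu,vv),z,lo,hi in(("cover",(251,227),.015,.009,.018),("dish",(152,195),.02,.01,.03),("spare",(315,212),.012,.006,.02),("jar",(381,205),.06,.03,.08)):
    try: print(nm,*cont(t,((h>lo)&(h<hi)).astype(np.uint8),uu,vv,z,32 if nm in('cover','dish') else 14)[2:])
    except Exception: print(nm,'-')
E
```

```text
clock: 32.92
position: [0.5575, -0.0049, 0.1334]
ee_rot: [-0.02, 0.938, 0.056, 0.342]
contact_force: [0.2, -0.8, 0.6]
width: 0.0722
gripper_force: 0.0
top weight 193 u [-0.0262  0.016 ] v [-0.0257  0.0245] z 0.059 plane [-0.008 -0.002  0.059]
top board 72 u [-0.0314  0.0212] v [-0.0323  0.0311] z 0.0334 plane [-0.005  0.015  0.034]
top bed 287 u [-0.047   0.0366] v [-0.0463  0.0475] z 0.022 plane [-0.002  0.     0.022]
scene weight 171 u [-0.0269  0.0291] v [-0.0263  0.0239] z 0.0594 plane [-0.06   0.007  0.059]
scene board 112 u [-0.0104  0.0352] v [-0.0328  0.0304] z 0.0344 plane [-0.041 -0.013  0.035]
scene bed 243 u [-0.0354  0.052 ] v [-0.0468  0.047 ] z 0.0227 plane [-0.005  0.002  0.023]
cover [433.8  36.8] [ 48.7 125.2]
dish [537.4 312.6] [140.5 142.3]
spare [ 501.5 -217.2] [46.6 47.7]
jar [ 521.3 -425.5] [45.4 58. ]
```

```bash
python3 - <<'E'
from h import *
w=cloud(load('scene')); q=w-[.4441,-.0079,0]; k=(np.hypot(q[...,0],q[...,1])<.07)&(w[...,2]<.03)&(w[...,2]>.002)
a=w[k]; print(k.sum(),np.percentile(a[:,2],[5,50,95]).round(4),np.linalg.lstsq(np.c_[q[k][:,:2],np.ones(k.sum())],a[:,2],rcond=None)[0].round(3))
k2=(abs(q[...,0])<.095)&(abs(q[...,1])<.095)&(w[...,2]>.0095)&(w[...,2]<.02); print("cover extent",np.percentile(q[k2][:,:2],[1,99],axis=0).round(4))
print(manip.sign_off())
E
```

```text
445 [0.01   0.0128 0.0164] [-0.01  -0.002  0.013]
cover extent [[-0.0435 -0.0726]
 [ 0.0741  0.0697]]
the job is handed in; nothing more can be done
None
```

The job is handed in at about 33 s of the 72 s limit: the cover lies flat, knob up, in the middle of the pad, and the board, medallion and steel disc are stacked on the bed. Depth images show the stack flat and within about 2 mm of the ram's axis. The first grasp of the medallion slipped over its rim and had to be repeated. The cover met the pad at about 24 N; the pieces on the press touched at 8 N or less.

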